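Wedge up the leaning bench scale so its feet can be adjusted

TASK

One of the two bench scales leans forward because its front feet are screwed in too far (its level lamp is red): slide the yellow wedge, thin end first and flat on the bench, under the middle of that scale's front edge until both its front feet are just clear of the bench, with 2 to 6 mm of air beneath them and the back feet still standing where they were, so that a colleague can turn the feet. Raise it with the wedge only, without touching the scales or shoving them along, and leave the other scale, the tubs and the label roll alone. Finish while still gripping the wedge and holding it there: do not let go.

Things in the scene. Friction and masses are not known exactly. Their poses are not given: they have to be found in the camera images.
- scale_a: Bench scale, one of two alike, 240 (front to back) x 210 x 67 mm, grey, steel pan, control panel with round 20 mm level lamp at the front, 2 kg, loose on four feet. Origin: on the bench under its centre; x points from its front (towards the robot) to its back, z was vertical at the start. Raised by its front edge it pivots about its back feet (95 mm behind the centre). Front feet screwed in: front 8 mm lower than the back, lamp red. Level: lamp green.
- scale_a_edge (a point): Lowest point, in the middle, of scale_a's front lower edge (radius 5 mm, 200 mm long, 115 mm in front of the scale's centre): the wedge goes in under it, heading along the scale's x. Untouched, it is 20 mm above the bench on a level scale, 11 mm on one whose front feet are screwed in.
- scale_a_foot_left (a point): Centre of the underside of scale_a's front left foot, a black rubber disc 28 mm across and 8 mm thick, at x -95, y +85 mm in the scale's frame. Its height is the air under that foot: 0 while the foot stands on the bench.
- scale_a_foot_right (a point): Centre of the underside of scale_a's front right foot, a black rubber disc 28 mm across and 8 mm thick, at x -95, y -85 mm in the scale's frame. Its height is the air under that foot: 0 while the foot stands on the bench.
- scale_b: Bench scale, one of two alike, 240 (front to back) x 210 x 67 mm, grey, steel pan, control panel with round 20 mm level lamp at the front, 2 kg, loose on four feet. Origin: on the bench under its centre; x points from its front (towards the robot) to its back, z was vertical at the start. Raised by its front edge it pivots about its back feet (95 mm behind the centre). Front feet screwed in: front 8 mm lower than the back, lamp red. Level: lamp green.
- scale_b_edge (a point): Lowest point, in the middle, of scale_b's front lower edge (radius 5 mm, 200 mm long, 115 mm in front of the scale's centre): the wedge goes in under it, heading along the scale's x. Untouched, it is 20 mm above the bench on a level scale, 11 mm on one whose front feet are screwed in.
- scale_b_foot_left (a point): Centre of the underside of scale_b's front left foot, a black rubber disc 28 mm across and 8 mm thick, at x -95, y +85 mm in the scale's frame. Its height is the air under that foot: 0 while the foot stands on the bench.
- scale_b_foot_right (a point): Centre of the underside of scale_b's front right foot, a black rubber disc 28 mm across and 8 mm thick, at x -95, y -85 mm in the scale's frame. Its height is the air under that foot: 0 while the foot stands on the bench.
- wedge: Yellow nylon levelling wedge, 130 x 40 mm, loose, 0.1 kg, slippery sole and ramp. Origin: centre of its sole; x points to the thin end. From the thin end the ramp climbs over 85 mm from 3 to 24 mm thick (1 in 4); the last 45 mm, the heel, is a flat block 24 mm high. Pushing it under the scale takes about 8 to 15 N.
- wedge_heel (a point): Centre of the wedge's heel, where it is gripped across its 40 mm width: 43 mm behind the wedge's centre, 108 mm behind the thin end, 12 mm above the sole; same axes as the wedge.
- wedge_tip (a point): Middle of the wedge's thin end face, 1.5 mm above the sole, 65 mm ahead of the wedge's centre.
- tub_one_mid (a point): Closed noodle tub, black with a white band and red lid, 116 mm across the lid, 88 mm across the foot, 89 mm high; stands on the pan of the scale that is level. Point: its centre, half-way up; z points up out of its lid.
- tub_two_mid (a point): Closed noodle tub, black with a white band and red lid, 116 mm across the lid, 88 mm across the foot, 89 mm high; stands on the bench, off to the robot's left. Point: its centre, half-way up; z points up out of its lid.
- label_roll_mid (a point): Roll of white labels lying flat, 92 mm across, 55 mm high, off to the robot's right. Point: its centre, half-way up.
Mind the look-alikes: they are no part of the job. There is more than one size of the wedge; the one meant has the size given above.

How it is judged (in metres and radians):
At the end, for the whole second after the job is handed in: Leaning scale: both front feet 1.5-7 mm up, back feet down, moved < 15 mm, no robot touch. Wedge flat on the bench, within 35 mm of its middle, heel outside, pressing on it > 2 N, gripped > 2 N. Other scale moved < 10 mm, tubs and roll < 15 mm; all at rest (height (world z) of scale_a_foot_left between 0.0015 and 0.007 m and height (world z) of scale_a_foot_right between 0.0015 and 0.007 m and height (world z) of each of scale_a, wedge_tip below 0.0045 m and contact force between wedge and scale_a above 2 N and contact force between the fingers and wedge above 2 N and contact force between each of the arm, the fingers and scale_a below 0.5 N and height (world z) of wedge_heel below 0.016 m and y of wedge_tip in the frame of scale_a between -0.035 and 0.035 m and x of wedge_heel in the frame of scale_a below -0.13 m and distance of each of scale_a, tub_one_mid, tub_two_mid, label_roll_mid from where it was at the start of the episode below 0.015 m and distance of scale_b from where it was at the start of the episode below 0.01 m and linear speed of each of scale_a, wedge below 0.01 m/s); the arm keeps its last pose, push and grip.
It fails at once if a front foot of the leaning scale is raised more than 10 mm (height (world z) of any of scale_a_foot_left, scale_a_foot_right above 0.01 m).
It fails at once if the leaning scale is shoved more than 20 mm along the bench (distance of scale_a from where it was at the start of the episode above 0.02 m).
It fails at once if the robot itself presses on a scale (contact force between any of the arm, the fingers and scale_a above 3 N or contact force between any of the arm, the fingers and scale_b above 3 N).
It fails at once if the level scale, a tub or the label roll is displaced or tipped (distance of scale_b from where it was at the start of the episode above 0.015 m or distance of any of tub_one_mid, tub_two_mid, label_roll_mid from where it was at the start of the episode above 0.02 m or angle between any of tub_one_mid, tub_two_mid's own z axis and vertical above 0.25 rad).
It also fails if it takes over 48 s, if anything falls off the work surface, if the arm or the gripper's body presses on something with over 40 N, if the wrist force passes 120 N, or if a joint passes its speed limit or range.

ROBOT

A 6-joint arm with a two-finger parallel gripper is mounted at the origin on the work surface. World frame = base frame: x ahead of the robot, y to its left, z up, the work surface at z = 0. Lengths are in mm, angles in rad, forces in N, time in s.
With the tool pointing down it reaches from about 350 to 925 mm from the base axis. Payload 6.4 kg.
Tool frame: the origin (TCP) lies midway between the tips of the shut fingers; the grasp point (between the pads) lies 19 mm behind it; z points along the fingers, x is the direction in which the jaws open and shut, and the axes are right-handed (so a half turn about z gives the same grasp; the last joint's range is limited). The gripper opens to 85 mm and grips with 20 to 120 N. Pads are 22 mm wide; open, the fingers measure 114 mm over their backs; the gripper's body (76 mm by 85 mm) begins 54 mm behind the grasp point. The pads swing forward as they close: fully open they stand 13 mm farther back than shut.
Start: joints at [1.133, 0.245, 1.558, -0, 1.339, -0.174], TCP at [169.485, 627.526, 231.29] pointing down, gripper open.
Joint ranges: [-3.13, 3.13], [-1.02, 2.26], [0.13, 2.54], [-0.95, 4.09], [0.21, 2.88], [-2.74, 2.74]. Speed limits (rad/s): [2.57, 2.57, 3.14, 3.14, 3.14, 3.14].

INTERFACE

Orientations are given as a unit quaternion [x, y, z, w].
In Python, from cell import ctrl gives the robot as it stands.
- The arm moves only by the shell command python3 -m pendant 'ROWS'. ROWS is JSON, a list of rows, each an object of numbers: "rx", "ry", "rz": the turn, a rotation vector about the world's x, y, z in degrees; "dx", "dy", "dz": the shift along the world's x, y, z in m; "jaw": the finger opening in m, from 0 to 0.0854. A call has 1 to 10 rows; each row is the pose to reach, as a shift and turn from the pose commanded when the call began; what a row does not reach only later rows make up. A row lasts 1/12 s, in which the tool goes at most 41.7 mm and 7.16 degrees, less where a joint would pass 70% of its speed; a pose out of reach is approached as far as the arm can. A call with a gripper value outside its range is refused whole. The fingers move at their own pace and stop on an object; the grip force is fixed at half the most. Time passes only in rows, so rows that repeat a pose let the fingers close. It gives the time, the measured TCP pose, the force and the opening at its end, in the units of the state.
- ctrl.observe(): the state, without advancing time (a new reading comes with each control period).
- ctrl.capture(name): name is "scene" or "top" or "wrist"; returns the picture (480x640x3 uint8, red, green, blue); there is no depth.
- ctrl.camera_params(name): a dict with "fx", "fy", "cx", "cy" (pixels), "rvec" (rotation vector, rad) and "tvec" (3), from world to camera coordinates, as OpenCV has them. Camera axes: x right, y down, z forward; pixel columns grow to the right and rows downward; lengths in mm; the calibration is good to about 2 mm. A picture is of the moment at which its call begins: read the wrist's pose just before it. camera_params takes no time and is no camera call; for the wrist camera it gives the pose at the moment of the call.
- ctrl.job_done(): hands the job in, once; it reports no verdict.
The state is a dict: "time": time; "joint_positions": joint angles; "qvel": joint speeds; "joint_efforts": joint torques, N m; "ee_pos": TCP position; "ee_rot": TCP orientation; "wrist_force": force on the tool from outside, world axes, zero at the start; "moment": the same for the moment, N m; "grip_width": opening from 0.0 (shut) to 1.0 (fully open).
Only numpy, scipy, OpenCV 4.12 (cv2) and the standard library are available. Lean on these libraries where they do the work, as an engineer would, in place of code of your own. Each camera call takes 0.05 s, during which the arm holds its last target.

## Working session

There is one attempt and no reset: what is moved stays moved. The work goes in short steps, Python scripts to look and compute and a shell command to move; the robot and the scene stay as the last step left them, time stands still between calls to the robot, and variables do not carry over. Pictures are saved under pics/ and viewed, and the job is handed in when it is done.

```bash
ls; mkdir -p pics
python3 - <<'E'
from cell import ctrl
import cv2
for n in("scene","top","wrist"):
    p=ctrl.camera_params(n);print(n,p)
    cv2.imwrite(f"pics/{n}0.png",ctrl.capture(n)[:,:,::-1])
print(ctrl.observe())
E
```

```text
pics
scene {'fx': 554.4288463248263, 'fy': 554.4288463248263, 'cx': 315.6253611712211, 'cy': 244.1424840410886, 'rvec': array([ 1.39033759,  2.42808708, -0.66900788]), 'tvec': array([ 274.70226311, -360.72934961, 1653.57327034])}
top {'fx': 453.3924214366271, 'fy': 453.3924214366271, 'cx': 318.88881068382136, 'cy': 239.63909439729895, 'rvec': array([ 2.12452093, -2.17331249,  0.14796167]), 'tvec': array([  36.42361987,  575.38404806, 1172.06100901])}
wrist {'fx': 381.2721872909195, 'fy': 381.2721872909195, 'cx': 323.01509635707436, 'cy': 239.1602209978841, 'rvec': array([-2.31528659, -1.77122659, -0.24045422]), 'tvec': array([-648.4547946 ,  -33.56666602,  379.36081778])}
{'time': 0.15, 'joint_positions': array([ 1.13292667e+00,  2.45659218e-01,  1.55874433e+00, -6.09682350e-07,
        1.33870690e+00, -1.74064063e-01]), 'qvel': array([-0.00020993, -0.00173537, -0.00400436,  0.00156498,  0.00081299,
        0.00098821]), 'joint_efforts': array([ 7.92652081e-04, -4.29986930e+01, -3.26549900e+01, -1.43591456e-04,
        3.56539596e-03,  8.81287662e-06]), 'ee_pos': array([169.27717162, 627.12256194, 230.42435185]), 'ee_rot': array([ 7.93963319e-01,  6.07965190e-01, -6.73196892e-04,  3.50321443e-04]), 'wrist_force': array([ 0.39397249,  0.47709385, -0.16437128]), 'moment': array([-0.01913681,  0.0164217 ,  0.04073501]), 'grip_width': 0.9985393600130736}
```

View pics/scene0.png

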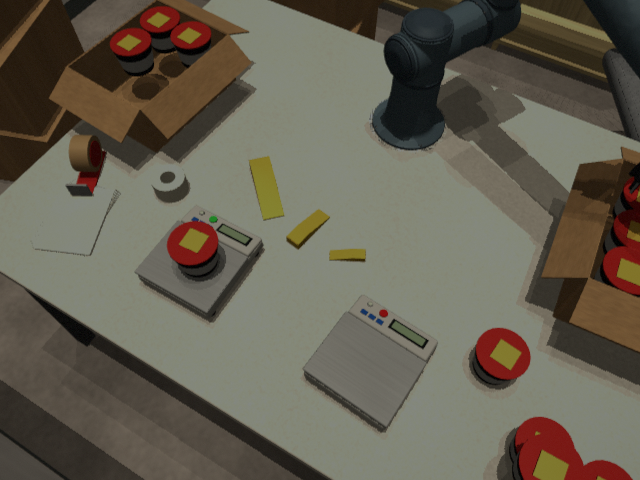

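View pics/top0.png

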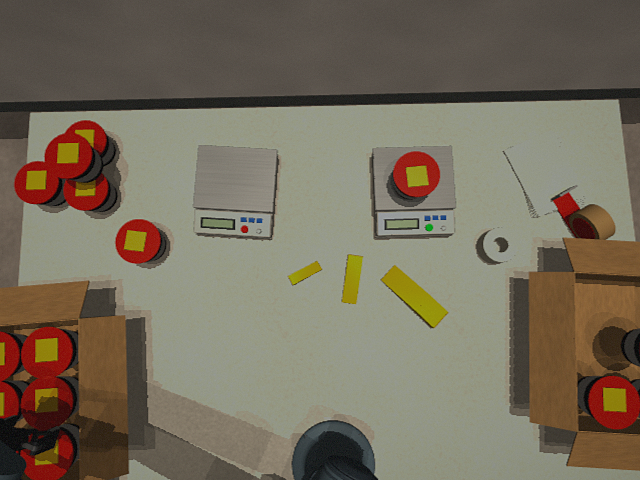

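View pics/wrist0.png

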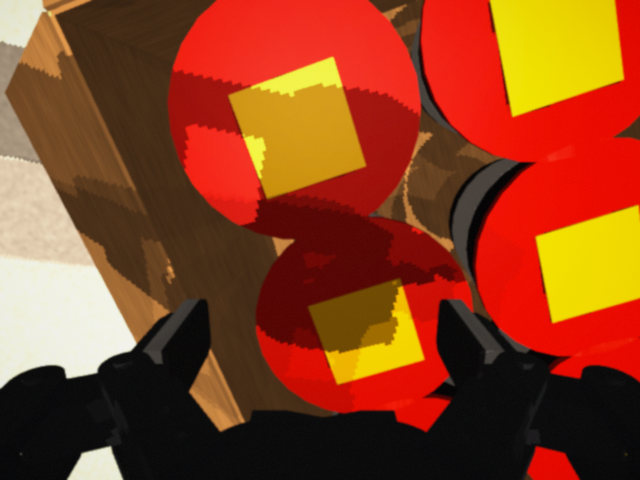

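The red-lamp (leaning) scale is at top-view (236,190), lamp (244,229). The green one, with a tub on it, is at (413,190). Three yellow pieces could be the wedge: (305,273), (352,279) and (414,296). The yellow labels on the lids are not candidates. Next I measure the three pieces.

```bash
cat > h.py <<'E'
import numpy as np, cv2
from cell import ctrl
def cam(n):
    p=ctrl.camera_params(n);R=cv2.Rodrigues(np.array(p['rvec']))[0]
    K=np.array([[p['fx'],0,p['cx']],[0,p['fy'],p['cy']],[0,0,1]]);return K,R,np.array(p['tvec'])
def ray(c,uv,z):
    K,R,t=c;uv=np.atleast_2d(np.array(uv,float))
    d=(R.T@np.linalg.inv(K)@np.c_[uv,np.ones(len(uv))].T).T;o=-R.T@t
    return o+d*((z-o[2])/d[:,2])[:,None]
def proj(c,X):
    K,R,t=c;q=(K@(R@np.atleast_2d(X).T+t[:,None])).T;return q[:,:2]/q[:,2:]
E
python3 - <<'E'
from h import *
for n in("top","scene"):
    im=cv2.imread(f"pics/{n}0.png");c=cam(n)
    hsv=cv2.cvtColor(im,cv2.COLOR_BGR2HSV)
    m=cv2.inRange(hsv,(20,120,60),(35,255,255))
    cs,_=cv2.findContours(m,cv2.RETR_EXTERNAL,cv2.CHAIN_APPROX_NONE)
    for k in cs:
        if cv2.contourArea(k)<150: continue
        p=ray(c,k[:,0,:],12)[:,:2].astype(np.float32)
        r=cv2.minAreaRect(p);print(n,k[:,0].mean(0).round(),np.round(r[0],1),np.round(r[1],1),round(r[2],1))
    for nm,lo,hi in(("red",(0,150,100),(8,255,255)),("green",(45,100,80),(85,255,255))):
        m=cv2.inRange(hsv,lo,hi);cs,_=cv2.findContours(m,cv2.RETR_EXTERNAL,cv2.CHAIN_APPROX_NONE)
        for k in cs:
            a=cv2.contourArea(k)
            if 15<a<200: print(n,nm,a,k[:,0].mean(0),ray(c,k[:,0].mean(0),60)[0].round(1))
im=cv2.imread("pics/top0.png")
cv2.imwrite("pics/crop1.png",cv2.resize(im[240:340,270:460],None,fx=4,fy=4,interpolation=cv2.INTER_CUBIC))
im=cv2.imread("pics/scene0.png")
cv2.imwrite("pics/crop2.png",cv2.resize(im[140:280,230:390],None,fx=4,fy=4,interpolation=cv2.INTER_CUBIC))
E
```

```text
top [ 48. 455.] [ 44.5 737.3] [55.  56.7] 3.7
top [614. 399.] [ 143.  -735.3] [57.1 58.5] 83.8
top [ 46. 400.] [174.4 745.2] [57.3 57.5] 3.7
top [ 46. 350.] [302.1 753. ] [58.4 58.4] 3.4
top [415. 296.] [ 422.7 -228.8] [190.   61.5] 45.1
top [305. 272.] [491.   63.5] [29.1 89.5] 25.7
top [352. 279.] [471.5 -63.5] [ 40.1 131.4] 80.8
top [135. 240.] [589.7 527.3] [53.5 53.4] 82.3
top [ 85. 188.] [739.7 671. ] [43.  50.1] 2.6
top [ 36. 180.] [766.8 809.5] [51.8 53.9] 0.0
top [417. 176.] [ 753.5 -253.1] [56.7 57. ] 4.5
top [ 68. 152.] [843.9 724.6] [59.4 55.5] 88.7
top red 29.5 [244.15789474 228.78947368] [606.7 219.9  60. ]
top green 35.0 [428.95 227.  ] [ 600.3 -267.6   60. ]
scene [550. 468.] [729.5 672.3] [57.  57.2] 0.1
scene [505. 354.] [540.4 503.7] [53.2 52.5] 81.7
scene [629. 272.] [178.7 695.5] [57.  55.7] 3.2
scene [347. 254.] [491.8  62.6] [28.9 93. ] 33.5
scene [194. 240.] [ 655.9 -298.9] [55.9 55.9] 4.5
scene [306. 228.] [474.5 -66.4] [ 44.5 129.1] 75.5
scene [266. 188.] [ 418.  -231.6] [208.5  59.1] 44.2
scene [128.  42.] [ 153.5 -940.4] [55.8 55.9] 86.3
scene [189.  35.] [  25.4 -790.7] [55.5 56.4] 85.5
scene [158.  20.] [  14.3 -929.4] [55.8 55.8] 85.5
scene red 34.0 [383.4 312.8] [611.7 221.2  60. ]
scene red 54.0 [622.21428571 229.21428571] [105.2 635.1  60. ]
scene red 72.5 [630.06666667 191.82222222] [-21.6 622.5  60. ]
scene red 128.0 [ 87.2037037  182.46296296] [ 674.1 -623.2   60. ]
scene green 32.5 [212.68421053 218.68421053] [ 599.5 -269.6   60. ]
```

```bash
ls pics
```

```text
crop1.png
crop2.png
scene0.png
top0.png
wrist0.png
```

View pics/crop1.png

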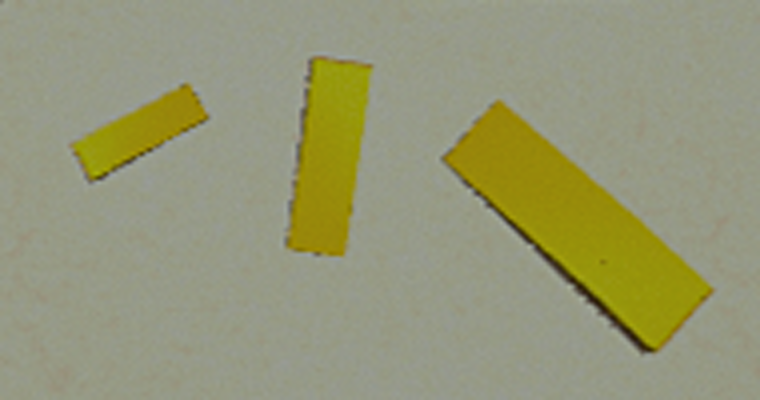

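View pics/crop2.png

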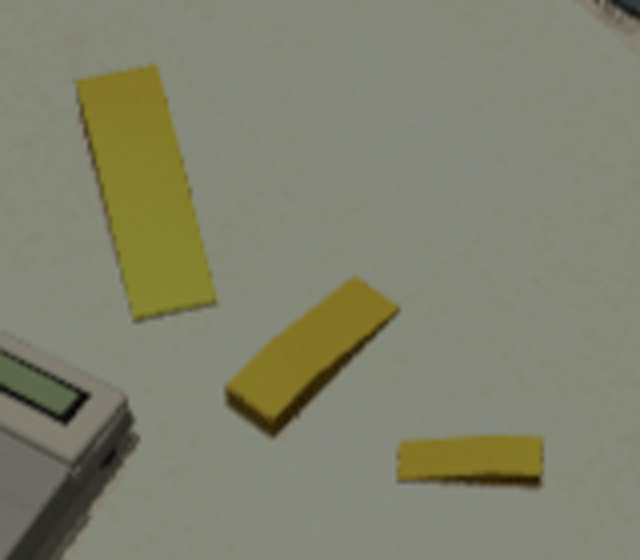

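Run:
```python
from h import *
im=cv2.imread("pics/top0.png")
cv2.imwrite("pics/crop3.png",cv2.resize(im[135:255,175:295],None,fx=5,fy=5,interpolation=cv2.INTER_CUBIC))
im=cv2.imread("pics/scene0.png")
cv2.imwrite("pics/crop4.png",cv2.resize(im[285:435,295:445],None,fx=4,fy=4,interpolation=cv2.INTER_CUBIC))
```

```text
(no output)
```

View pics/crop3.png

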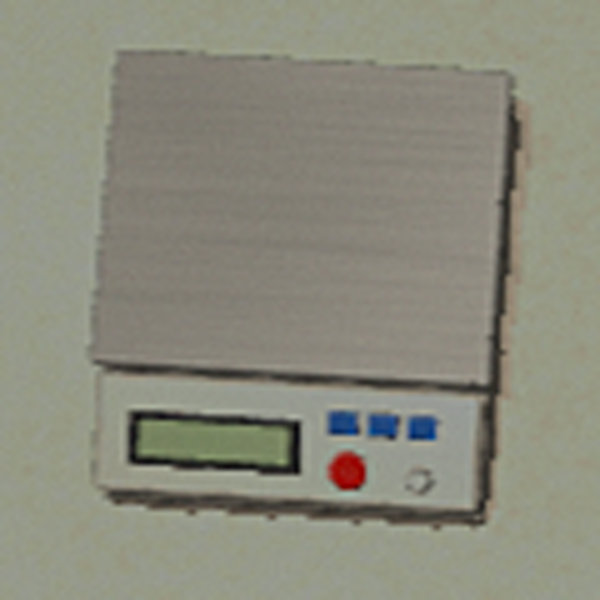

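View pics/crop4.png

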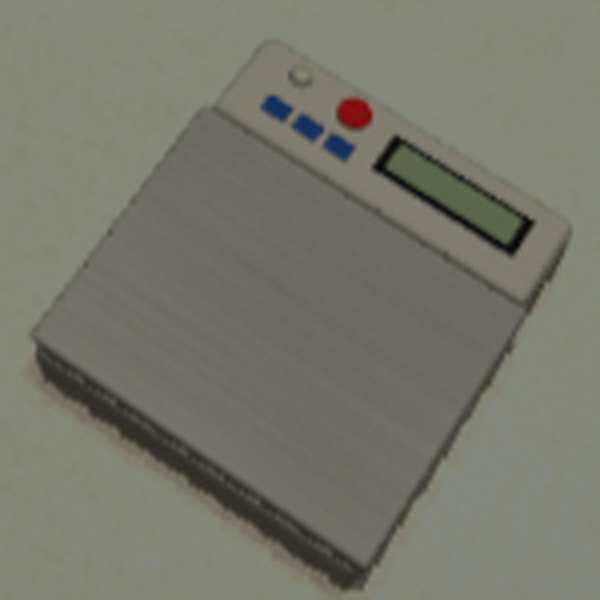

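Run:
```python
from h import *
T=np.array([[117,52],[510,73],[493,388],[92,365],[483,508],[98,487],[347,471]],float)
S=np.array([[368,570],[35,335],[210,107],[527,303],[270,40],[572,232],[354,113]],float)
T=(T+.5)/5-.5+[175,135];S=(S+.5)/4-.5+[295,285]
a=cam("top");b=cam("scene")
P=[c[0]@np.c_[c[1],c[2]] for c in(a,b)]
X=cv2.triangulatePoints(P[0],P[1],T.T,S.T);X=(X[:3]/X[3]).T
for n,x,t in zip("BL BR FR FL pFR pFL lamp".split(),X,T):print(n,x.round(1),np.abs(proj(a,x)-t).max().round(2))
ang=lambda v:np.degrees(np.arctan2(v[1],v[0])).round(2)
print(ang(X[0]-X[3]),ang(X[1]-X[2]),ang(X[0]-X[1])-90,ang(X[3]-X[2])-90,ang(X[5]-X[4])-90)
print([np.linalg.norm(X[i]-X[j]).round(1) for i,j in((0,1),(2,3),(0,3),(1,2),(4,5),(0,5),(1,4))])
# wedge edges: top
im=cv2.imread("pics/top0.png");hsv=cv2.cvtColor(im,cv2.COLOR_BGR2HSV)
m=cv2.inRange(hsv,(20,120,60),(35,255,255));l,lab,st,ce=cv2.connectedComponentsWithStats(m)
i=lab[279,352];k=cv2.findContours((lab==i).astype(np.uint8),0,cv2.CHAIN_APPROX_NONE)[0][0]
bx=cv2.boxPoints(cv2.minAreaRect(k));print(bx)
for z in(3,24):print(z,ray(a,bx,z).round(1))
```

```text
BL [838.  343.   65.1] 0.24
BR [819.7 131.6  68.6] 0.1
FR [649.5 145.4  55.3] 0.77
FL [666.4 354.1  63.6] 0.27
pFR [587.3 152.8  40.4] 0.77
pFL [604.8 358.2  36.8] 0.08
lamp [608.4 220.5  52.2] 0.39
-3.71 -4.62 -4.969999999999999 -4.609999999999999 -4.8700000000000045
[np.float64(212.2), np.float64(209.6), np.float64(172.0), np.float64(171.2), np.float64(206.2), np.float64(235.4), np.float64(235.0)]
[[341.34308 301.99252]
 [347.69775 253.6971 ]
 [362.36487 255.62698]
 [356.0102  303.92242]]
3 [[409.7 -33.5   3. ]
 [540.5 -54.8   3. ]
 [534.3 -94.8   3. ]
 [403.6 -73.    3. ]]
24 [[409.7 -32.5  24. ]
 [538.2 -53.5  24. ]
 [532.1 -92.8  24. ]
 [403.7 -71.3  24. ]]
```

The wedge is the middle piece, top-view (352,279): it measures 40 x 131 mm, against 29 x 90 and 61 x 190 for the other two. Its thick heel face points away from the robot, with the heel at about (513,-70) and the tip at (406,-53). The leaning scale's edge is at about (598,256), heading about -4.7°. I now lift clear of the carton and hover over the wedge.

```bash
python3 -m pendant '[{"dz":0.04},{"dz":0.08},{"dz":0.08,"dx":0.04,"dy":-0.02},{"dz":0.08,"dx":0.06,"dy":-0.06},{"dz":0.08,"dx":0.08,"dy":-0.1},{"dz":0.08,"dx":0.1,"dy":-0.14},{"dz":0.06,"dx":0.12,"dy":-0.18,"rz":5.9},{"dz":0.04,"dx":0.14,"dy":-0.22,"rz":5.9},{"dz":0.02,"dx":0.16,"dy":-0.26,"rz":5.9},{"dz":0,"dx":0.18,"dy":-0.3,"rz":5.9}]'
python3 -m pendant '[{"dx":0.02,"dy":-0.036},{"dx":0.04,"dy":-0.072},{"dx":0.06,"dy":-0.108},{"dx":0.08,"dy":-0.144},{"dx":0.1,"dy":-0.18},{"dx":0.12,"dy":-0.216},{"dx":0.14,"dy":-0.252},{"dx":0.154,"dy":-0.288},{"dx":0.16,"dy":-0.324,"dz":-0.02},{"dx":0.164,"dy":-0.36,"dz":-0.05}]'
python3 -m pendant '[{"dx":0,"dy":-0.037,"dz":0,"jaw":0.085},{"dy":-0.037},{"dy":-0.037},{"dy":-0.037}]'
python3 - <<'E'
from h import *
s=ctrl.observe();print(s['time'],s['ee_pos'],s['ee_rot'],s['joint_positions'],s['wrist_force'])
np.savez("w1.npz",*cam("wrist"))
cv2.imwrite("pics/wrist1.png",ctrl.capture("wrist")[:,:,::-1])
E
```

```text
0.15 [169.27717162 627.12256194 230.42435185] [ 7.93963319e-01  6.07965190e-01 -6.73196892e-04  3.50321443e-04] [ 1.13292667e+00  2.45659218e-01  1.55874433e+00 -6.09682350e-07
  1.33870690e+00 -1.74064063e-01] [ 0.39397249  0.47709385 -0.16437128]schema error: expected keys rx, ry, rz, dx, dy, dz, jaw
schema error: expected keys rx, ry, rz, dx, dy, dz, jaw
schema error: expected keys rx, ry, rz, dx, dy, dz, jaw
```

View pics/wrist1.png

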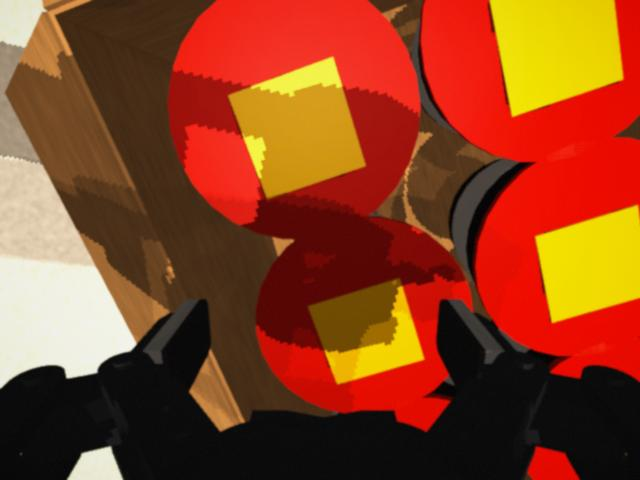

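The call was refused because every row needs all seven keys. The view is unchanged: carton and lids, nothing moved.

```bash
python3 -m pendant '[{"rx":0,"ry":0,"rz":0,"dx":0,"dy":0,"dz":0.08,"jaw":0.085},{"rx":0,"ry":0,"rz":0,"dx":0,"dy":0,"dz":0.08,"jaw":0.085},{"rx":0,"ry":0,"rz":0,"dx":0.18,"dy":-0.3,"dz":0.08,"jaw":0.085},{"rx":0,"ry":0,"rz":5.9,"dx":0.18,"dy":-0.3,"dz":0.08,"jaw":0.085},{"rx":0,"ry":0,"rz":5.9,"dx":0.18,"dy":-0.3,"dz":0.08,"jaw":0.085},{"rx":0,"ry":0,"rz":5.9,"dx":0.18,"dy":-0.3,"dz":0.08,"jaw":0.085},{"rx":0,"ry":0,"rz":5.9,"dx":0.18,"dy":-0.3,"dz":0.08,"jaw":0.085},{"rx":0,"ry":0,"rz":5.9,"dx":0.18,"dy":-0.3,"dz":0.08,"jaw":0.085},{"rx":0,"ry":0,"rz":5.9,"dx":0.18,"dy":-0.3,"dz":0.08,"jaw":0.085},{"rx":0,"ry":0,"rz":5.9,"dx":0.18,"dy":-0.3,"dz":0.08,"jaw":0.085}]'
```

```text
time: 1.03
ee_pos: [341.4, 339.9, 311.2]
ee_rot: [0.761, 0.648, 0.0, 0.0]
wrist_force: [1.8, -0.3, 0.9]
grip_width: 0.998
```

```bash
python3 -m pendant '[{"rx":0,"ry":0,"rz":0,"dx":0.163,"dy":-0.397,"dz":-0.05,"jaw":0.085},{"rx":0,"ry":0,"rz":0,"dx":0.163,"dy":-0.397,"dz":-0.05,"jaw":0.085},{"rx":0,"ry":0,"rz":0,"dx":0.163,"dy":-0.397,"dz":-0.05,"jaw":0.085},{"rx":0,"ry":0,"rz":0,"dx":0.163,"dy":-0.397,"dz":-0.05,"jaw":0.085},{"rx":0,"ry":0,"rz":0,"dx":0.163,"dy":-0.397,"dz":-0.05,"jaw":0.085},{"rx":0,"ry":0,"rz":0,"dx":0.163,"dy":-0.397,"dz":-0.1,"jaw":0.085},{"rx":0,"ry":0,"rz":0,"dx":0.163,"dy":-0.397,"dz":-0.1,"jaw":0.085},{"rx":0,"ry":0,"rz":0,"dx":0.163,"dy":-0.397,"dz":-0.13,"jaw":0.085},{"rx":0,"ry":0,"rz":0,"dx":0.163,"dy":-0.397,"dz":-0.13,"jaw":0.085},{"rx":0,"ry":0,"rz":0,"dx":0.163,"dy":-0.397,"dz":-0.13,"jaw":0.085}]'
python3 -m pendant '[{"rx":0,"ry":0,"rz":0,"dx":0,"dy":0,"dz":0,"jaw":0.085},{"rx":0,"ry":0,"rz":0,"dx":0,"dy":0,"dz":0,"jaw":0.085},{"rx":0,"ry":0,"rz":0,"dx":0,"dy":0,"dz":0,"jaw":0.085}]'
python3 - <<'E'
from h import *
s=ctrl.observe();print(s['time'],s['ee_pos'],s['ee_rot'],s['joint_positions'],s['wrist_force'])
np.savez("w1.npz",*cam("wrist"))
cv2.imwrite("pics/wrist1.png",ctrl.capture("wrist")[:,:,::-1])
E
```

```text
time: 1.87
ee_pos: [491.4, -25.9, 199.3]
ee_rot: [0.762, 0.648, 0.0, 0.0]
wrist_force: [0.8, 0.2, -0.3]
grip_width: 0.993
time: 2.12
ee_pos: [491.1, -23.8, 200.1]
ee_rot: [0.762, 0.648, 0.0, -0.0]
wrist_force: [-0.2, 0.4, 0.9]
grip_width: 0.995
2.1167 [491.06344717 -23.78002993 200.09454363] [ 7.61717883e-01  6.47908819e-01  7.56131621e-05 -1.53701047e-04] [-2.79625996e-01 -1.02078658e-01  1.98337048e+00  3.10907259e-04
  1.26047323e+00 -1.68939273e+00] [-0.18833005  0.38523024  0.89910534]
```

View pics/wrist1.png

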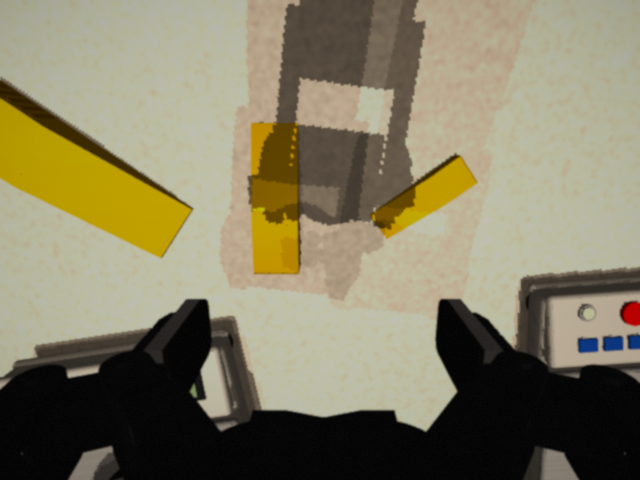

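The wrist view shows the wedge with its tip end at pixel row 123 and its heel end at row 273, columns 252 to 299. It is already aligned with the tool.

Run:
```python
from h import *
f=np.load("w1.npz");c=(f['arr_0'],f['arr_1'],f['arr_2'])
im=cv2.imread("pics/wrist1.png");hsv=cv2.cvtColor(im,cv2.COLOR_BGR2HSV)
m=cv2.inRange(hsv,(18,150,40),(35,255,255));m=cv2.morphologyEx(m,cv2.MORPH_CLOSE,np.ones((7,7)))
n,lab,st,ce=cv2.connectedComponentsWithStats(m);i=lab[200,275]
k=cv2.findContours((lab==i).astype(np.uint8),0,cv2.CHAIN_APPROX_NONE)[0][0]
r=cv2.minAreaRect(k);b=cv2.boxPoints(r);b=b[np.argsort(b[:,1])];print(b)
t=ray(c,b[:2],3);h=ray(c,b[2:],24)
print(t.round(1),h.round(1))
tm,hm=t.mean(0)[:2],h.mean(0)[:2];d=tm-hm;print(tm,hm,np.linalg.norm(d),np.degrees(np.arctan2(d[1],d[0])),np.linalg.norm(t[0]-t[1]),np.linalg.norm(h[0]-h[1]))
u=d/np.linalg.norm(d);print("heel",hm+22*u,tm-108*u)
print("cam",-c[1].T@c[2])
```

```text
[[251. 123.]
 [299. 123.]
 [299. 273.]
 [251. 273.]]
[[405.2 -72.5   3. ]
 [411.8 -32.1   3. ]] [[538.4 -53.7  24. ]
 [531.5 -95.9  24. ]]
[408.51297213 -52.30452946] [534.96454223 -74.83507277] 128.44308063183018 169.89732634662948 40.983769786015415 42.78071985210162
heel [513.30565233 -70.9759941 ] [514.83843165 -71.24909747]
cam [423.06663092 -13.34504325 343.26677864]
```

```bash
python3 -m pendant '[{"rx":0,"ry":0,"rz":0,"dx":0.023,"dy":-0.047,"dz":-0.02,"jaw":0.065},{"rx":0,"ry":0,"rz":0,"dx":0.023,"dy":-0.047,"dz":-0.06,"jaw":0.065},{"rx":0,"ry":0,"rz":0,"dx":0.023,"dy":-0.047,"dz":-0.1,"jaw":0.065},{"rx":0,"ry":0,"rz":0,"dx":0.023,"dy":-0.047,"dz":-0.14,"jaw":0.065},{"rx":0,"ry":0,"rz":0,"dx":0.023,"dy":-0.047,"dz":-0.16,"jaw":0.065},{"rx":0,"ry":0,"rz":0,"dx":0.023,"dy":-0.047,"dz":-0.16,"jaw":0.065},{"rx":0,"ry":0,"rz":0,"dx":0.023,"dy":-0.047,"dz":-0.16,"jaw":0.065},{"rx":0,"ry":0,"rz":0,"dx":0.023,"dy":-0.047,"dz":-0.16,"jaw":0.065}]'
python3 - <<'E'
from h import *
cv2.imwrite("pics/wrist2.png",ctrl.capture("wrist")[:,:,::-1])
print(ctrl.observe()['ee_pos'])
E
```

```text
time: 2.83
ee_pos: [516.1, -70.8, 42.6]
ee_rot: [0.761, 0.649, 0.001, 0.002]
wrist_force: [0.4, -0.3, -0.2]
grip_width: 0.764
[516.48062566 -71.13332945  43.01710824]
```

View pics/wrist2.png

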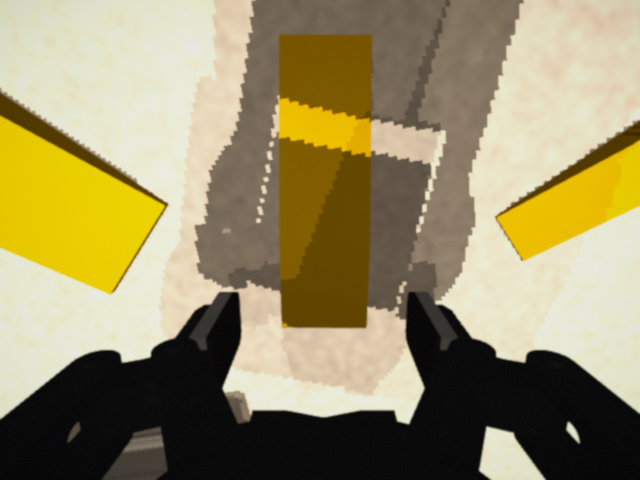

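The wedge sits between the fingers, with its end at pixel row 327 and columns 282 to 367. The bottom end should be the thick heel, so I check that by size at this close range.

Run:
```python
from h import *
c=cam("wrist")
print("cam",-c[1].T@c[2],"axis",c[1][2])
for z1,z2 in((3,24),(24,3)):
    t=ray(c,[[280,35],[372,35]],z1);h=ray(c,[[281.5,327],[367,327]],z2);d=t.mean(0)-h.mean(0)
    print(z1,z2,t.round(1).tolist(),h.round(1).tolist(),np.linalg.norm(t[0]-t[1]),np.linalg.norm(h[0]-h[1]),np.linalg.norm(d[:2]),np.degrees(np.arctan2(d[1],d[0])))
im=cv2.imread("pics/scene0.png");
s=cam("scene")
print(proj(s,[[535,-74,24],[535,-74,0],[407,-52,3],[407,-52,0]]))
cv2.imwrite("pics/crop5.png",cv2.resize(im[200:255,275:335],None,fx=10,fy=10,interpolation=cv2.INTER_CUBIC))
```

```text
cam [447.6731638  -60.48439054 185.77463628] axis [ 0.27053169 -0.04466576 -0.96167436]
3 24 [[405.5, -72.6, 3.0], [411.9, -33.4, 3.0]] [[532.6, -94.3, 24.0], [539.1, -54.4, 24.0]] 39.785913637754284 40.37559705395196 128.9575436867161 170.48292758049345
24 3 [[410.3, -71.2, 24.0], [416.0, -36.5, 24.0]] [[543.7, -98.6, 3.0], [550.9, -53.6, 3.0]] 35.21468754537995 45.61676190911001 135.98233549014984 170.57844115886752
[[292.16252736 240.65788005]
 [292.49929992 245.45231523]
 [324.53031387 213.00125085]
 [324.51489564 213.62798486]]
```

View pics/crop5.png

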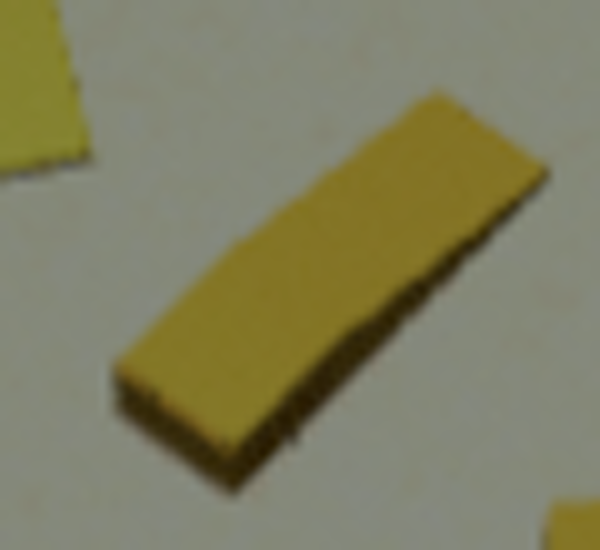

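The scene crop shows the thick end face at the lower left, which is +x, and the sizes agree only with that reading (39.8 and 40.4 mm wide). I descend and grip.

```bash
python3 -m pendant '[{"rx":0,"ry":0,"rz":0,"dx":-0.002,"dy":0,"dz":-0.015,"jaw":0.065},{"rx":0,"ry":0,"rz":0,"dx":-0.002,"dy":0,"dz":-0.03,"jaw":0.065},{"rx":0,"ry":0,"rz":0,"dx":-0.002,"dy":0,"dz":-0.039,"jaw":0.065},{"rx":0,"ry":0,"rz":0,"dx":-0.002,"dy":0,"dz":-0.039,"jaw":0.065},{"rx":0,"ry":0,"rz":0,"dx":-0.002,"dy":0,"dz":-0.039,"jaw":0.065},{"rx":0,"ry":0,"rz":0,"dx":-0.002,"dy":0,"dz":-0.039,"jaw":0.065}]'
python3 -m pendant '[{"rx":0,"ry":0,"rz":0,"dx":0,"dy":0,"dz":0,"jaw":0.03},{"rx":0,"ry":0,"rz":0,"dx":0,"dy":0,"dz":0,"jaw":0.03},{"rx":0,"ry":0,"rz":0,"dx":0,"dy":0,"dz":0,"jaw":0.03},{"rx":0,"ry":0,"rz":0,"dx":0,"dy":0,"dz":0,"jaw":0.03},{"rx":0,"ry":0,"rz":0,"dx":0,"dy":0,"dz":0,"jaw":0.03},{"rx":0,"ry":0,"rz":0,"dx":0,"dy":0,"dz":0,"jaw":0.03}]'
```

```text
time: 3.38
ee_pos: [513.3, -71.3, 2.3]
ee_rot: [0.762, 0.648, 0.001, 0.001]
wrist_force: [0.5, -0.5, 0.3]
grip_width: 0.759
time: 3.88
ee_pos: [513.2, -71.3, 2.1]
ee_rot: [0.762, 0.648, 0.001, 0.001]
wrist_force: [-0.1, 0.4, 6.4]
grip_width: 0.454
```

The grip width reads 38.8 mm, so the wedge is held. Next I lift, turn it clockwise by about 175° and carry it to the front of the leaning scale.

```bash
python3 -m pendant '[{"rx":0,"ry":0,"rz":0,"dx":0,"dy":0,"dz":0.03,"jaw":0.03},{"rx":0,"ry":0,"rz":0,"dx":-0.01,"dy":0,"dz":0.06,"jaw":0.03},{"rx":0,"ry":0,"rz":-56,"dx":-0.063,"dy":0.1,"dz":0.06,"jaw":0.03},{"rx":0,"ry":0,"rz":-56,"dx":-0.063,"dy":0.1,"dz":0.06,"jaw":0.03},{"rx":0,"ry":0,"rz":-56,"dx":-0.063,"dy":0.1,"dz":0.06,"jaw":0.03},{"rx":0,"ry":0,"rz":-56,"dx":-0.063,"dy":0.1,"dz":0.06,"jaw":0.03},{"rx":0,"ry":0,"rz":-56,"dx":-0.063,"dy":0.1,"dz":0.06,"jaw":0.03},{"rx":0,"ry":0,"rz":-56,"dx":-0.063,"dy":0.1,"dz":0.06,"jaw":0.03},{"rx":0,"ry":0,"rz":-56,"dx":-0.063,"dy":0.1,"dz":0.06,"jaw":0.03},{"rx":0,"ry":0,"rz":-56,"dx":-0.063,"dy":0.1,"dz":0.06,"jaw":0.03}]'
```

```text
time: 4.72
ee_pos: [448.7, 29.2, 60.7]
ee_rot: [0.977, 0.212, -0.0, -0.0]
wrist_force: [-0.0, -0.7, -0.8]
grip_width: 0.45
```

```bash
python3 -m pendant '[{"rx":0,"ry":0,"rz":-70,"dx":0,"dy":0.16,"dz":0,"jaw":0.03},{"rx":0,"ry":0,"rz":-70,"dx":0,"dy":0.16,"dz":0,"jaw":0.03},{"rx":0,"ry":0,"rz":-70,"dx":0,"dy":0.16,"dz":0,"jaw":0.03},{"rx":0,"ry":0,"rz":-70,"dx":0,"dy":0.16,"dz":0,"jaw":0.03},{"rx":0,"ry":0,"rz":-70,"dx":0,"dy":0.16,"dz":0,"jaw":0.03},{"rx":0,"ry":0,"rz":-70,"dx":0,"dy":0.16,"dz":0,"jaw":0.03},{"rx":0,"ry":0,"rz":-70,"dx":0,"dy":0.16,"dz":0,"jaw":0.03},{"rx":0,"ry":0,"rz":-70,"dx":0,"dy":0.16,"dz":0,"jaw":0.03},{"rx":0,"ry":0,"rz":-70,"dx":0,"dy":0.16,"dz":0,"jaw":0.03},{"rx":0,"ry":0,"rz":-70,"dx":0,"dy":0.16,"dz":0,"jaw":0.03}]'
```

```text
time: 5.55
ee_pos: [448.6, 189.1, 60.6]
ee_rot: [0.932, -0.364, -0.0, 0.0]
wrist_force: [-0.6, -1.0, -1.0]
grip_width: 0.455
```

```bash
python3 -m pendant '[{"rx":0,"ry":0,"rz":-49.3,"dx":0.002,"dy":0.078,"dz":0,"jaw":0.03},{"rx":0,"ry":0,"rz":-49.3,"dx":0.002,"dy":0.078,"dz":0,"jaw":0.03},{"rx":0,"ry":0,"rz":-49.3,"dx":0.002,"dy":0.078,"dz":0,"jaw":0.03},{"rx":0,"ry":0,"rz":-49.3,"dx":0.002,"dy":0.078,"dz":0,"jaw":0.03},{"rx":0,"ry":0,"rz":-49.3,"dx":0.002,"dy":0.078,"dz":0,"jaw":0.03},{"rx":0,"ry":0,"rz":-49.3,"dx":0.002,"dy":0.078,"dz":0,"jaw":0.03},{"rx":0,"ry":0,"rz":-49.3,"dx":0.002,"dy":0.078,"dz":0,"jaw":0.03},{"rx":0,"ry":0,"rz":-49.3,"dx":0.002,"dy":0.078,"dz":0,"jaw":0.03},{"rx":0,"ry":0,"rz":-49.3,"dx":0.002,"dy":0.078,"dz":0,"jaw":0.03},{"rx":0,"ry":0,"rz":-49.3,"dx":0.002,"dy":0.078,"dz":0,"jaw":0.03}]'
python3 - <<'E'
from h import *
s=ctrl.observe();q=s['ee_rot'];print(s['time'],s['ee_pos'],2*np.degrees(np.arctan2(q[1],q[0])),s['joint_positions'])
np.savez("w3.npz",*cam("wrist"))
for n in("wrist","top","scene"): cv2.imwrite(f"pics/{n}3.png",ctrl.capture(n)[:,:,::-1])
E
```

```text
time: 6.38
ee_pos: [450.9, 266.9, 60.8]
ee_rot: [-0.698, 0.716, 0.0, -0.0]
wrist_force: [0.2, 0.5, -1.2]
grip_width: 0.454
6.3833 [450.89751639 266.924579    60.76468703] 268.5212325901614 [ 3.17932607e-01  1.82026100e-01  1.97861736e+00 -2.27408638e-05
  9.81406538e-01  1.91455094e+00]
```

View pics/wrist3.png

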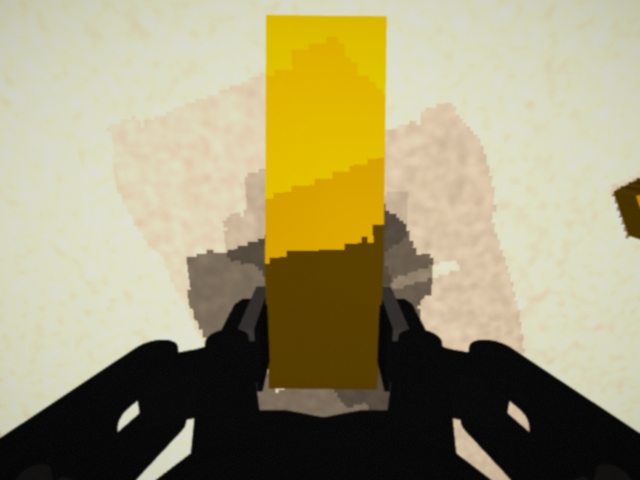

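View pics/top3.png

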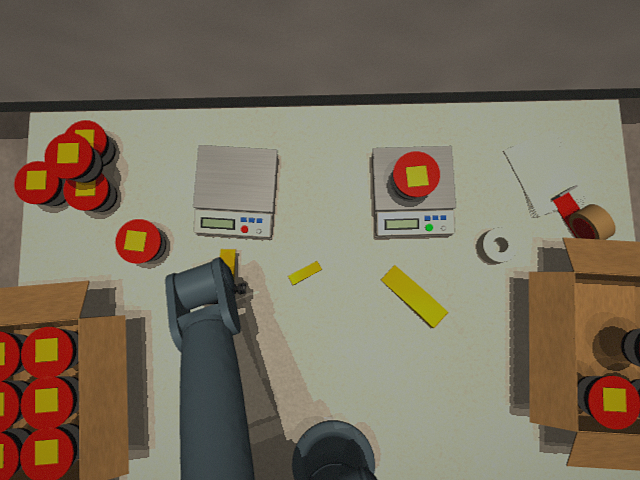

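The wedge is held straight between the pads, heel at the bottom, and the top view shows its tip at (229,252) pointing at the scale. I trim the yaw and lower it to just above the bench.

```bash
python3 -m pendant '[{"rx":0,"ry":0,"rz":-2,"dx":0,"dy":0,"dz":-0.03,"jaw":0.03},{"rx":0,"ry":0,"rz":-2,"dx":0,"dy":0,"dz":-0.05,"jaw":0.03},{"rx":0,"ry":0,"rz":-2,"dx":0,"dy":0,"dz":-0.053,"jaw":0.03},{"rx":0,"ry":0,"rz":-2,"dx":0,"dy":0,"dz":-0.053,"jaw":0.03},{"rx":0,"ry":0,"rz":-2,"dx":0,"dy":0,"dz":-0.053,"jaw":0.03},{"rx":0,"ry":0,"rz":-2,"dx":0,"dy":0,"dz":-0.053,"jaw":0.03}]'
python3 - <<'E'
from h import *
s=ctrl.observe();q=s['ee_rot'];print(s['time'],s['ee_pos'],2*np.degrees(np.arctan2(q[1],q[0]))-360,s['wrist_force'])
E
```

```text
time: 7.03
ee_pos: [452.3, 267.5, 9.4]
ee_rot: [-0.685, 0.729, -0.001, 0.001]
wrist_force: [0.8, -0.6, -1.2]
grip_width: 0.454
7.0333 [452.34044104 267.46674333   9.42213517] -93.604342113803 [ 0.80899901 -0.55531429 -1.15698075]
```

```bash
python3 -m pendant '[{"rx":0,"ry":0,"rz":-1,"dx":0,"dy":0,"dz":-0.004,"jaw":0.03},{"rx":0,"ry":0,"rz":-1,"dx":0,"dy":0,"dz":-0.006,"jaw":0.03},{"rx":0,"ry":0,"rz":-1,"dx":0,"dy":0,"dz":-0.006,"jaw":0.03},{"rx":0,"ry":0,"rz":-1,"dx":0,"dy":0,"dz":-0.006,"jaw":0.05},{"rx":0,"ry":0,"rz":-1,"dx":0,"dy":0,"dz":-0.006,"jaw":0.05},{"rx":0,"ry":0,"rz":-1,"dx":0,"dy":0,"dz":-0.006,"jaw":0.05},{"rx":0,"ry":0,"rz":-1,"dx":0,"dy":0,"dz":-0.006,"jaw":0.05}]'
python3 - <<'E'
from h import *
s=ctrl.observe();q=s['ee_rot'];print(s['time'],s['ee_pos'],2*np.degrees(np.arctan2(q[1],q[0]))-360,s['wrist_force'],s['joint_positions'])
np.savez("w4.npz",*cam("wrist"))
for n in("wrist","top","scene"): cv2.imwrite(f"pics/{n}4.png",ctrl.capture(n)[:,:,::-1])
im=cv2.imread("pics/scene4.png")
cv2.imwrite("pics/crop6.png",cv2.resize(im[240:400,295:455],None,fx=3.7,fy=3.7,interpolation=cv2.INTER_CUBIC))
E
```

```text
time: 7.62
ee_pos: [451.3, 267.1, 2.1]
ee_rot: [-0.678, 0.735, -0.0, 0.0]
wrist_force: [-0.1, 0.3, 0.6]
grip_width: 0.585
7.6167 [451.27052399 267.07837852   2.12191413] -94.62073488779555 [-0.06284166  0.3485736   0.64411796] [ 3.17986297e-01  2.94087841e-01  1.98154063e+00 -1.45381176e-05
  8.65614479e-01  1.96943908e+00]
```

View pics/wrist4.png

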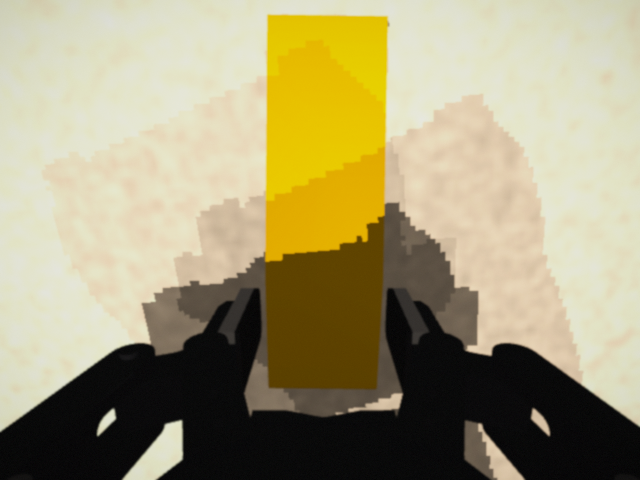

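View pics/crop6.png

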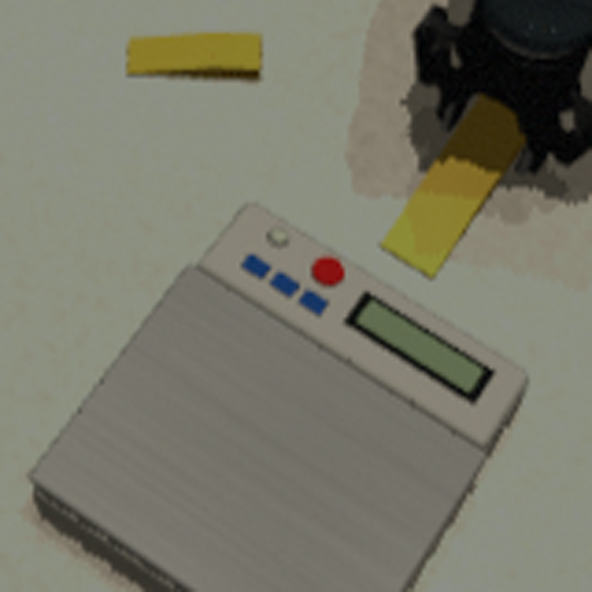

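The wedge lies flat in front of the scale's middle, heel between the open pads. I now measure its pose and how it lines up with the scale.

Run:
```python
from h import *
f=np.load("w4.npz");c=(f['arr_0'],f['arr_1'],f['arr_2'])
def mid(z1,z2):
    t=ray(c,[[267,14.5],[387.5,15.5]],z1);h=ray(c,[[269,387.5],[376.5,388]],z2)
    tm,hm=t.mean(0),h.mean(0);d=tm-hm
    print(tm.round(1),hm.round(1),np.linalg.norm(d[:2]),np.degrees(np.arctan2(d[1],d[0])),np.linalg.norm(t[0]-t[1]),np.linalg.norm(h[0]-h[1]))
    return tm
tm=mid(3,24)
for n in("top","scene"):
    im=cv2.imread(f"pics/{n}4.png");hsv=cv2.cvtColor(im,cv2.COLOR_BGR2HSV);k=cam(n)
    m=cv2.inRange(hsv,(20,120,110),(35,255,255))
    print(n,"expected tip px",proj(k,tm),"lamp")
    m=cv2.inRange(hsv,(0,150,100),(8,255,255));cs,_=cv2.findContours(m,0,cv2.CHAIN_APPROX_NONE)
    for q in cs:
        if 15<cv2.contourArea(q)<60: print(q[:,0].mean(0))
C=np.array([712.4,246.4]);a=np.radians(-4.7);R=np.array([[np.cos(a),-np.sin(a)],[np.sin(a),np.cos(a)]])
print("tip in scale frame",R.T@(tm[:2]-C))
im=cv2.imread("pics/top4.png")
cv2.imwrite("pics/crop7.png",cv2.resize(im[175:275,180:290],None,fx=6,fy=6,interpolation=cv2.INTER_CUBIC))
```

```text
[555.9 256.7   3. ] [427.6 268.7  24. ] 128.791302061442 -5.353555371235693 40.10533988789764 39.84874890992867
top expected tip px [[234.19686124 250.69909933]] lamp
[244.15789474 228.78947368]
scene expected tip px [[404.5310812  310.84065525]] lamp
[383.31578947 312.84210526]
tip in scale frame [-156.84224755   -2.58729615]
```

View pics/crop7.png

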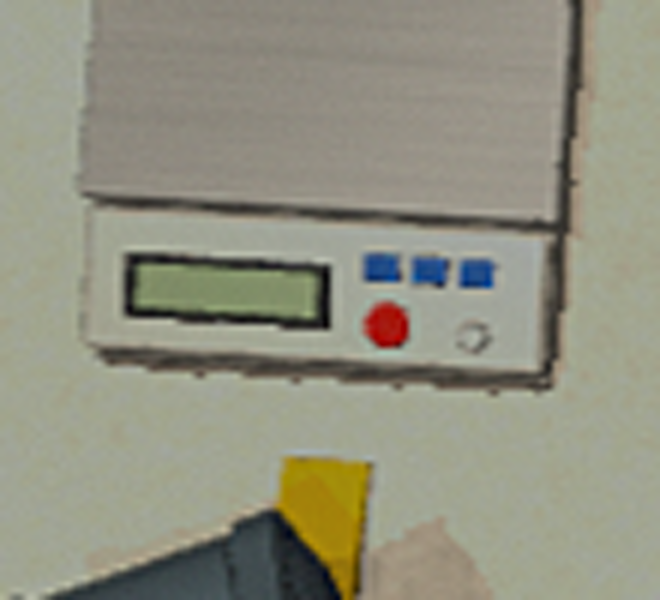

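The tip is 2.6 mm off the scale's centreline, and the top view agrees with its position to within 1 px. I regrip and slide 60 mm, which stops short of the expected first contact at about 74 mm.

```bash
python3 -m pendant '[{"rx":0,"ry":0,"rz":0,"dx":0,"dy":0,"dz":0.001,"jaw":0.05},{"rx":0,"ry":0,"rz":0,"dx":0,"dy":0,"dz":0.001,"jaw":0.03},{"rx":0,"ry":0,"rz":0,"dx":0,"dy":0,"dz":0.001,"jaw":0.03},{"rx":0,"ry":0,"rz":0,"dx":0,"dy":0,"dz":0.001,"jaw":0.03},{"rx":0,"ry":0,"rz":0,"dx":0,"dy":0,"dz":0.001,"jaw":0.03},{"rx":0,"ry":0,"rz":0,"dx":0,"dy":0,"dz":0.001,"jaw":0.03}]'
python3 -m pendant '[{"rx":0,"ry":0,"rz":0.5,"dx":0.01,"dy":0,"dz":0,"jaw":0.03},{"rx":0,"ry":0,"rz":0.5,"dx":0.02,"dy":0,"dz":0,"jaw":0.03},{"rx":0,"ry":0,"rz":0.5,"dx":0.03,"dy":-0.001,"dz":0,"jaw":0.03},{"rx":0,"ry":0,"rz":0.5,"dx":0.04,"dy":-0.002,"dz":0,"jaw":0.03},{"rx":0,"ry":0,"rz":0.5,"dx":0.05,"dy":-0.003,"dz":0,"jaw":0.03},{"rx":0,"ry":0,"rz":0.5,"dx":0.06,"dy":-0.003,"dz":0,"jaw":0.03},{"rx":0,"ry":0,"rz":0.5,"dx":0.06,"dy":-0.003,"dz":0,"jaw":0.03},{"rx":0,"ry":0,"rz":0.5,"dx":0.06,"dy":-0.003,"dz":0,"jaw":0.03}]'
python3 - <<'E'
from h import *
s=ctrl.observe();q=s['ee_rot'];print(s['time'],s['ee_pos'],2*np.degrees(np.arctan2(q[1],q[0]))-360,s['wrist_force'])
np.savez("w5.npz",*cam("wrist"))
for n in("wrist","top","scene"): cv2.imwrite(f"pics/{n}5.png",ctrl.capture(n)[:,:,::-1])
im=cv2.imread("pics/scene5.png")
cv2.imwrite("pics/crop8.png",cv2.resize(im[240:400,295:455],None,fx=3.7,fy=3.7,interpolation=cv2.INTER_CUBIC))
E
```

```text
time: 8.27
ee_pos: [451.7, 267.2, 3.4]
ee_rot: [-0.678, 0.735, -0.0, 0.0]
wrist_force: [-0.9, 0.1, 4.4]
grip_width: 0.452
time: 8.93
ee_pos: [512.3, 264.1, 3.5]
ee_rot: [-0.681, 0.732, -0.001, 0.001]
wrist_force: [2.5, -0.7, 4.4]
grip_width: 0.454
8.9333 [512.31311055 264.11582918   3.45271244] -94.12985290466918 [ 2.50257909 -0.72326606  4.36263166]
```

View pics/wrist5.png

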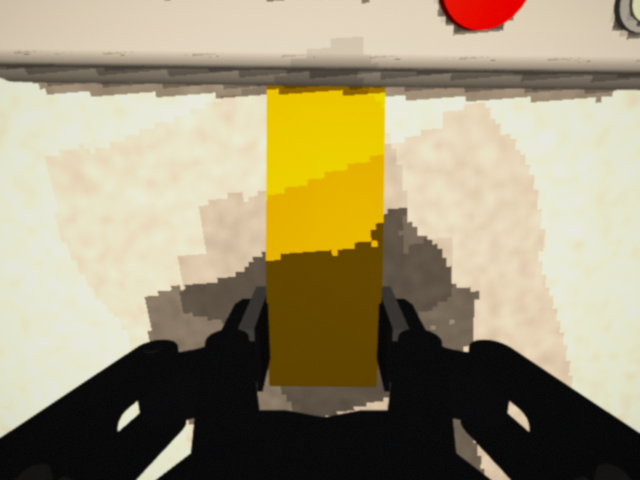

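View pics/crop8.png

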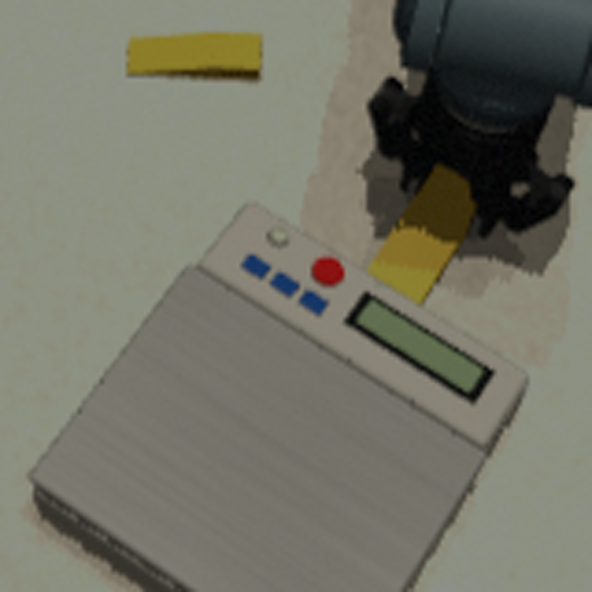

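The tip is now under the panel, with no contact yet (Fx 2.5 N). It sits in the middle, and the scale is where it was. I continue in small steps and watch the force.

```bash
python3 -m pendant '[{"rx":0,"ry":0,"rz":-0.5,"dx":0.003,"dy":0,"dz":0,"jaw":0.03},{"rx":0,"ry":0,"rz":-0.5,"dx":0.006,"dy":-0.0005,"dz":0,"jaw":0.03},{"rx":0,"ry":0,"rz":-0.5,"dx":0.009,"dy":-0.001,"dz":0,"jaw":0.03},{"rx":0,"ry":0,"rz":-0.5,"dx":0.009,"dy":-0.001,"dz":0,"jaw":0.03},{"rx":0,"ry":0,"rz":-0.5,"dx":0.009,"dy":-0.001,"dz":0,"jaw":0.03}]'
for i in 1 2 3; do python3 -m pendant '[{"rx":0,"ry":0,"rz":0,"dx":0.001,"dy":0,"dz":0,"jaw":0.03},{"rx":0,"ry":0,"rz":0,"dx":0.002,"dy":0,"dz":0,"jaw":0.03},{"rx":0,"ry":0,"rz":0,"dx":0.002,"dy":0,"dz":0,"jaw":0.03}]'; done
```

```text
time: 9.5
ee_pos: [519.3, 263.4, 3.5]
ee_rot: [-0.678, 0.735, 0.001, -0.001]
wrist_force: [-3.1, 0.2, 9.4]
grip_width: 0.452
time: 9.75
ee_pos: [520.7, 263.4, 3.4]
ee_rot: [-0.678, 0.735, 0.001, -0.001]
wrist_force: [-4.4, -0.1, 12.1]
grip_width: 0.451
time: 10.0
ee_pos: [522.6, 263.4, 3.4]
ee_rot: [-0.678, 0.735, 0.001, -0.001]
wrist_force: [-6.2, 0.7, 11.9]
grip_width: 0.453
time: 10.25
ee_pos: [524.7, 263.4, 3.5]
ee_rot: [-0.678, 0.735, 0.001, -0.001]
wrist_force: [-6.0, -0.1, 11.0]
grip_width: 0.452
```

Contact began at TCP x of about 519 to 521, and the push has levelled off at about 6 to 8 N. I check for shoving with the cameras.

```bash
cat > chk.py <<'E'
import sys
from h import *
tag=sys.argv[1]
s=ctrl.observe();print(s['time'],s['ee_pos'].round(1),s['wrist_force'].round(1))
c=cam("wrist");im=ctrl.capture("wrist")[:,:,::-1];cv2.imwrite(f"pics/wrist{tag}.png",im)
hsv=cv2.cvtColor(im,cv2.COLOR_BGR2HSV)
def lamp(im,lo,hi):
    hsv=cv2.cvtColor(im,cv2.COLOR_BGR2HSV);m=cv2.inRange(hsv,(0,120,90),(8,255,255))|cv2.inRange(hsv,(174,120,90),(180,255,255))
    n,l,st,ce=cv2.connectedComponentsWithStats(m)
    return [(ce[i].round(2),st[i,4]) for i in range(1,n) if lo<st[i,4]<hi]
L=lamp(im,300,20000);print("wrist lamp",[(a,b,ray(c,a,52)[0].round(1)) for a,b in L])
g={}
for n in("top","scene"):
    im2=np.array(ctrl.capture(n)[:,:,::-1]);cv2.imwrite(f"pics/{n}{tag}.png",im2)
    k=im2
    ref=cv2.imread(f"pics/{n}0.png")
    # template shift of scale features by phase correlation on panel/pan crop
    y0,y1,x0,x1=(143,232,192,280) if n=="top" else (300,425,300,440)
    A=cv2.cvtColor(ref[y0:y1,x0:x1],6).astype(np.float32);B=cv2.cvtColor(k[y0:y1,x0:x1],6).astype(np.float32)
    print(n,"shift px",np.round(cv2.phaseCorrelate(A,B,cv2.createHanningWindow(A.shape[::-1],cv2.CV_32F)),3).tolist() if False else cv2.phaseCorrelate(A,B), [q for q in lamp(k,15,80)][:2])
cv2.imwrite(f"pics/sc{tag}.png",cv2.resize(im2[240:400,295:455],None,fx=3.7,fy=3.7,interpolation=cv2.INTER_CUBIC))
E
python3 chk.py 6
```

```text
10.25 [524.7 263.4   3.5] [-6.  -0.1 11. ]
wrist lamp [(array([478.93,  40.5 ]), np.int32(6915), array([609., 221.,  52.]))]
top shift px ((0.03135205293107646, 0.08453434512575342), 0.8913698088092569) [(array([244.14, 228.76]), np.int32(42))]
scene shift px ((0.05976171526724272, 0.4806775986436378), 0.7317602089775933) [(array([383.14, 312.9 ]), np.int32(51))]
```

View pics/wrist6.png

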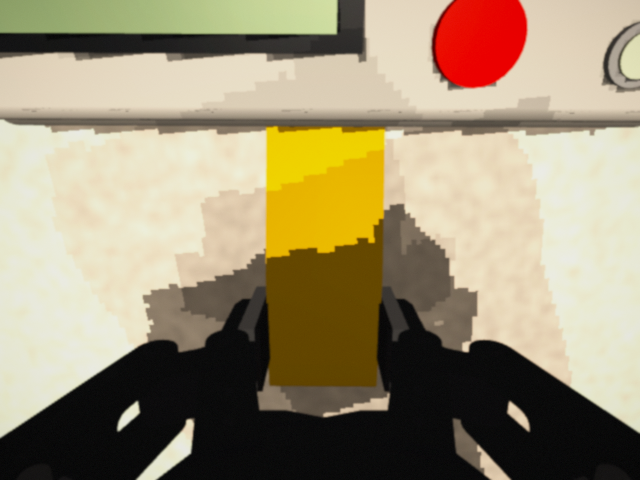

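View pics/sc6.png

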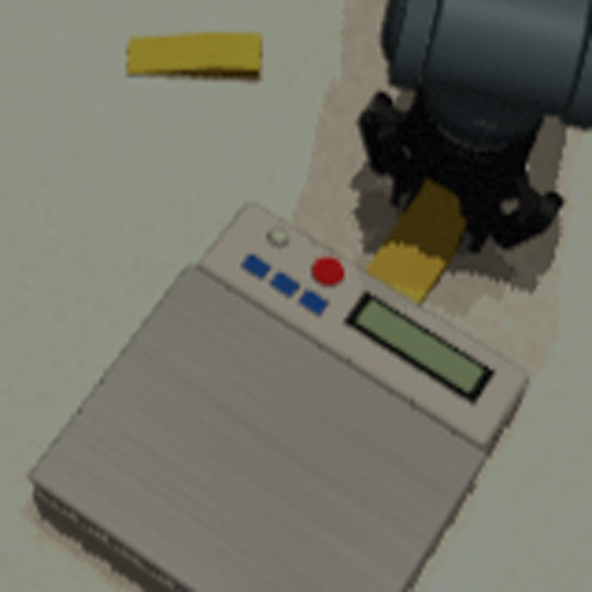

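The scale has not moved: lamp shift is under 0.3 px in the top and scene views. The front edge is parallel to the wedge end at row 127, columns 267 to 384. I push on 9 mm.

```bash
python3 -m pendant '[{"rx":0,"ry":0,"rz":0,"dx":0.0015,"dy":0,"dz":0,"jaw":0.03},{"rx":0,"ry":0,"rz":0,"dx":0.003,"dy":0,"dz":0,"jaw":0.03},{"rx":0,"ry":0,"rz":0,"dx":0.0045,"dy":0,"dz":0,"jaw":0.03},{"rx":0,"ry":0,"rz":0,"dx":0.006,"dy":-0.0005,"dz":0,"jaw":0.03},{"rx":0,"ry":0,"rz":0,"dx":0.0075,"dy":-0.001,"dz":0,"jaw":0.03},{"rx":0,"ry":0,"rz":0,"dx":0.009,"dy":-0.001,"dz":0,"jaw":0.03},{"rx":0,"ry":0,"rz":0,"dx":0.009,"dy":-0.001,"dz":0,"jaw":0.03},{"rx":0,"ry":0,"rz":0,"dx":0.009,"dy":-0.001,"dz":0,"jaw":0.03}]'; python3 chk.py 7
```

```text
time: 11.07
ee_pos: [529.2, 263.2, 3.4]
ee_rot: [-0.678, 0.735, 0.005, -0.005]
wrist_force: [-21.5, 1.8, 26.8]
grip_width: 0.455
11.0667 [529.2 263.2   3.4] [-21.5   1.8  26.8]
wrist lamp [(array([480.29,  59.75]), np.int32(7367), array([609.9, 220.8,  52. ]))]
top shift px ((0.028200056662576856, 0.1123583590075583), 0.8123298838109146) [(array([244.16, 228.67]), np.int32(43))]
scene shift px ((0.0831514461429208, 0.5527265115424029), 0.7529902877807617) [(array([383.15, 312.75]), np.int32(53))]
```

View pics/wrist7.png

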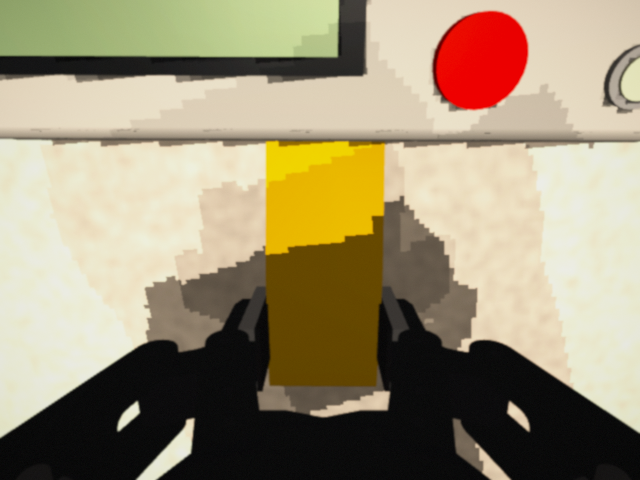

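The push jumped to 21 N with 27 N of upward force, and the tool has tilted 0.8° nose-down, so the wedge is digging into the bench. It is not jammed against the scale, which has not shifted. I back off the tilt and the downward pressure.

```bash
python3 -m pendant '[{"rx":0,"ry":-0.5,"rz":0,"dx":-0.003,"dy":0,"dz":0.001,"jaw":0.03},{"rx":0,"ry":-0.5,"rz":0,"dx":-0.003,"dy":0,"dz":0.001,"jaw":0.03},{"rx":0,"ry":-0.5,"rz":0,"dx":-0.003,"dy":0,"dz":0.001,"jaw":0.03},{"rx":0,"ry":-0.5,"rz":0,"dx":-0.003,"dy":0,"dz":0.001,"jaw":0.03}]'; python3 -c "
from cell import ctrl
s=ctrl.observe();print(s['ee_rot'],s['moment'],s['ee_pos'],s['wrist_force'])"
```

```text
time: 11.55
ee_pos: [529.2, 262.8, 3.4]
ee_rot: [-0.678, 0.735, -0.001, 0.001]
wrist_force: [-6.8, 4.4, 8.5]
grip_width: 0.452
[-6.78254666e-01  7.34825810e-01 -7.08886124e-04  1.06525796e-03] [0.64294044 1.26886932 0.16771834] [529.15516782 262.82251325   3.44664771] [-6.79077234  4.35362128  8.48655416]
```

```bash
python3 -m pendant '[{"rx":0,"ry":0,"rz":0,"dx":0.001,"dy":0.0003,"dz":0,"jaw":0.03},{"rx":0,"ry":0,"rz":0,"dx":0.002,"dy":0.0003,"dz":0,"jaw":0.03},{"rx":0,"ry":0,"rz":0,"dx":0.003,"dy":0.0003,"dz":0,"jaw":0.03},{"rx":0,"ry":0,"rz":0,"dx":0.003,"dy":0.0003,"dz":0,"jaw":0.03},{"rx":0,"ry":0,"rz":0,"dx":0.003,"dy":0.0003,"dz":0,"jaw":0.03}]'; python3 chk.py 8
python3 -c "
from cell import ctrl
s=ctrl.observe();print(s['ee_rot'],s['moment'],s['ee_pos'],s['wrist_force'])"
```

```text
time: 11.97
ee_pos: [529.1, 262.8, 3.4]
ee_rot: [-0.678, 0.735, 0.001, -0.002]
wrist_force: [-20.2, 1.6, 21.2]
grip_width: 0.454
11.9667 [529.1 262.8   3.4] [-20.2   1.6  21.2]
wrist lamp [(array([477.7 ,  58.21]), np.int32(7264), array([609.9, 220.8,  52. ]))]
top shift px ((0.01700601781851674, 0.07433110695956913), 0.8166569902867447) [(array([244.16, 228.67]), np.int32(43))]
scene shift px ((0.03423237282596858, 0.5445067326023718), 0.7513697486453587) [(array([383.14, 312.9 ]), np.int32(51))]
[-0.67827472  0.73480324  0.00137298 -0.00239175] [0.32639988 2.90445603 0.13630256] [529.14320829 262.84017054   3.42723769] [-19.48956755   0.9980758   21.39029556]
```

View pics/wrist8.png

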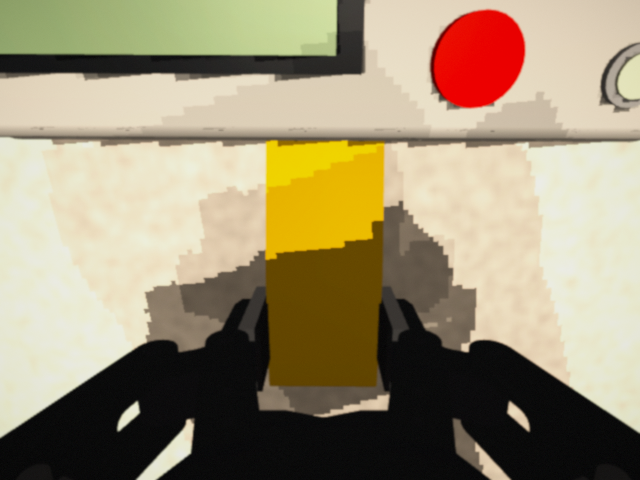

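It is still stuck at 529.1 with Fx -20 N and Fz +21 N. I read this as the ramp only now meeting the edge, with finger pressure on the bench adding drag. I take the downward load off and then push on.

```bash
python3 -m pendant '[{"rx":0,"ry":0,"rz":0,"dx":0,"dy":0,"dz":0.0005,"jaw":0.03},{"rx":0,"ry":0,"rz":0,"dx":0,"dy":0,"dz":0.001,"jaw":0.03},{"rx":0,"ry":0,"rz":0,"dx":0,"dy":0,"dz":0.001,"jaw":0.03}]'; python3 -c "
from cell import ctrl
s=ctrl.observe();print(s['ee_rot'],s['moment'],s['ee_pos'],s['wrist_force'])"
```

```text
time: 12.37
ee_pos: [529.1, 262.8, 3.4]
ee_rot: [-0.678, 0.735, 0.001, -0.002]
wrist_force: [-15.0, 3.4, 14.3]
grip_width: 0.452
[-0.6782374   0.73483915  0.0012376  -0.00198018] [0.58565879 2.33254294 0.15605812] [529.13990856 262.81575645   3.43403787] [-15.02821636   3.39648983  14.26490554]
```

```bash
python3 -m pendant '[{"rx":0,"ry":0,"rz":0,"dx":0.001,"dy":0,"dz":0.001,"jaw":0.03},{"rx":0,"ry":0,"rz":0,"dx":0.002,"dy":0,"dz":0.002,"jaw":0.03},{"rx":0,"ry":0,"rz":0,"dx":0.002,"dy":0,"dz":0.002,"jaw":0.03}]'; python3 -c "
from cell import ctrl
s=ctrl.observe();print(s['ee_rot'],s['moment'],s['ee_pos'],s['wrist_force'])"
python3 -m pendant '[{"rx":0,"ry":0,"rz":0,"dx":0.001,"dy":0,"dz":0.001,"jaw":0.03},{"rx":0,"ry":0,"rz":0,"dx":0.002,"dy":0,"dz":0.001,"jaw":0.03},{"rx":0,"ry":0,"rz":0,"dx":0.002,"dy":0,"dz":0.001,"jaw":0.03}]'; python3 -c "
from cell import ctrl
s=ctrl.observe();print(s['ee_rot'],s['moment'],s['ee_pos'],s['wrist_force'])"
```

```text
time: 12.62
ee_pos: [530.5, 262.2, 3.5]
ee_rot: [-0.678, 0.735, 0.001, -0.003]
wrist_force: [-11.6, 1.4, 2.6]
grip_width: 0.452
[-0.67821776  0.73485566  0.00118095 -0.00253765] [0.4710313  1.61121101 0.16154053] [530.50192053 262.17403254   3.50931111] [-11.55444512   1.41389202   2.59829976]
time: 12.87
ee_pos: [532.0, 261.8, 3.7]
ee_rot: [-0.678, 0.735, 0.001, -0.003]
wrist_force: [-10.4, 0.3, -1.1]
grip_width: 0.454
[-0.67813223  0.73493125  0.00139776 -0.00328393] [0.32156759 1.45972984 0.07549315] [531.95323539 261.76363185   3.72012381] [-10.37328213   0.32968336  -1.11633599]
```

It is moving now at about 10 N, inside the expected 8 to 15 N. I continue.

```bash
python3 -m pendant '[{"rx":0,"ry":0,"rz":0,"dx":0.001,"dy":0,"dz":-0.0003,"jaw":0.03},{"rx":0,"ry":0,"rz":0,"dx":0.002,"dy":0,"dz":-0.0003,"jaw":0.03},{"rx":0,"ry":0,"rz":0,"dx":0.003,"dy":0,"dz":-0.0003,"jaw":0.03},{"rx":0,"ry":0,"rz":0,"dx":0.004,"dy":0,"dz":-0.0003,"jaw":0.03},{"rx":0,"ry":0,"rz":0,"dx":0.004,"dy":0,"dz":-0.0003,"jaw":0.03}]';python3 chk.py 9
```

```text
time: 13.28
ee_pos: [535.9, 261.6, 3.5]
ee_rot: [-0.678, 0.735, 0.001, -0.004]
wrist_force: [-11.6, -0.1, 0.8]
grip_width: 0.449
13.2833 [535.9 261.6   3.5] [-11.6  -0.1   0.8]
wrist lamp [(array([474.09,  88.45]), np.int32(7025), array([610.4, 220.2,  52. ]))]
top shift px ((-0.16385268449504764, -0.23451069063646202), 0.7417174924450156) [(array([244. , 228.5]), np.int32(44))]
scene shift px ((-0.06032824794525027, 0.516886045185025), 0.7402129974365235) [(array([383.11, 312.59]), np.int32(54))]
```

View pics/wrist9.png

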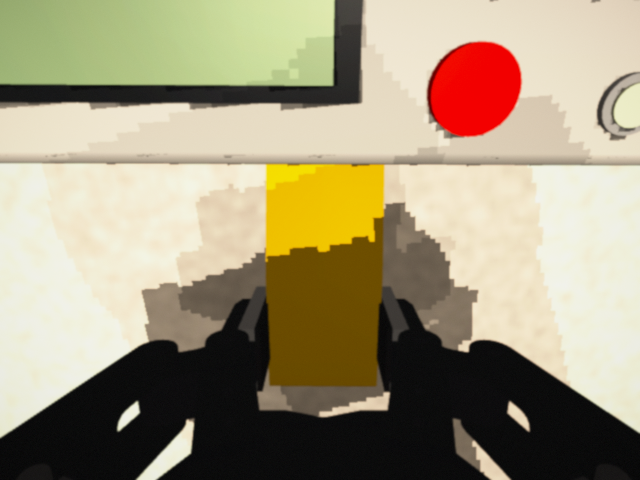

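```bash
python3 -m pendant '[{"rx":0,"ry":0,"rz":0,"dx":0.001,"dy":0,"dz":-0.0003,"jaw":0.03},{"rx":0,"ry":0,"rz":0,"dx":0.002,"dy":0,"dz":-0.0003,"jaw":0.03},{"rx":0,"ry":0,"rz":0,"dx":0.003,"dy":0,"dz":-0.0003,"jaw":0.03},{"rx":0,"ry":0,"rz":0,"dx":0.004,"dy":-0.0003,"dz":-0.0003,"jaw":0.03},{"rx":0,"ry":0,"rz":0,"dx":0.005,"dy":-0.0003,"dz":-0.0003,"jaw":0.03},{"rx":0,"ry":0,"rz":0,"dx":0.006,"dy":-0.0003,"dz":-0.0003,"jaw":0.03},{"rx":0,"ry":0,"rz":0,"dx":0.006,"dy":-0.0003,"dz":-0.0003,"jaw":0.03},{"rx":0,"ry":0,"rz":0,"dx":0.006,"dy":-0.0003,"dz":-0.0003,"jaw":0.03}]';python3 - <<'E'
from h import *
np.savez("w10.npz",*cam("wrist"))
E
python3 chk.py 10
python3 - <<'E'
from h import *
f=np.load("w10.npz");K,R,t=f['arr_0'],f['arr_1'],f['arr_2']
P10=np.array([0,0,0.])
C=-R.T@t
from cell import ctrl
tcp10=ctrl.observe()['ee_pos']
tcps={6:[524.7,263.4,3.5],7:[529.2,263.2,3.4],8:[529.14,262.84,3.43],9:[535.9,261.6,3.5],10:tcp10}
for k,tc in tcps.items():
    im=cv2.imread(f"pics/wrist{k}.png");hsv=cv2.cvtColor(im,cv2.COLOR_BGR2HSV)
    m=cv2.inRange(hsv,(0,120,90),(8,255,255))|cv2.inRange(hsv,(174,120,90),(180,255,255))
    q=max(cv2.findContours(m,0,cv2.CHAIN_APPROX_NONE)[0],key=cv2.contourArea)[:,0].astype(np.float32)
    q=q[q[:,1]>1]
    # cast contour to planes, find height where the disc area is that of 20 mm
    tk=-R@(C+np.array(tc)-tcp10)
    e=cv2.fitEllipse(q)
    res=[]
    for z in np.arange(35,70,.25):
        p=ray((K,R,tk),q,z)[:,:2].astype(np.float32)
        ee=cv2.fitEllipse(p); res.append((abs(np.sqrt((ee[1][0])*(ee[1][1]))-20),z,ee[0],ee[1]))
    r=min(res,key=lambda v:v[0]);print(k,"z",r[1],np.round(r[2],1),np.round(r[3],2))
E
```

```text
time: 14.1
ee_pos: [542.1, 261.5, 3.5]
ee_rot: [-0.678, 0.735, 0.001, -0.003]
wrist_force: [-12.8, 0.7, 2.4]
grip_width: 0.454
14.1 [542.1 261.5   3.5] [-12.8   0.7   2.4]
wrist lamp [(array([475.05, 114.95]), np.int32(6835), array([610.6, 219.7,  52. ]))]
top shift px ((-0.18720819266492583, -0.48624238919997254), 0.6793716722653236) [(array([243.89, 228.2 ]), np.int32(44))]
scene shift px ((-0.15576820423218862, 0.44060107927293757), 0.712079792658488) [(array([383.22, 312.39]), np.int32(54))]
6 z 55.0 [609.1 222.3] [19.38 20.7 ]
7 z 55.75 [608.8 222.2] [19.33 20.73]
8 z 55.0 [609.2 222.1] [19.35 20.7 ]
9 z 56.25 [609.8 221.9] [19.41 20.63]
10 z 57.5 [610.3 221.8] [19.42 20.59]
```

View pics/wrist10.png

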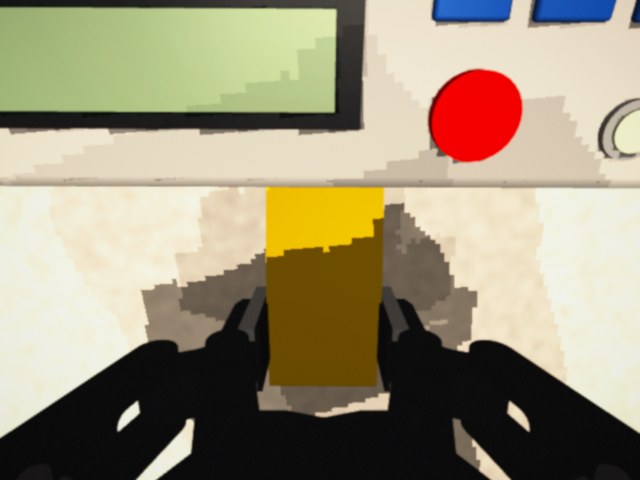

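View pics/sc10.png

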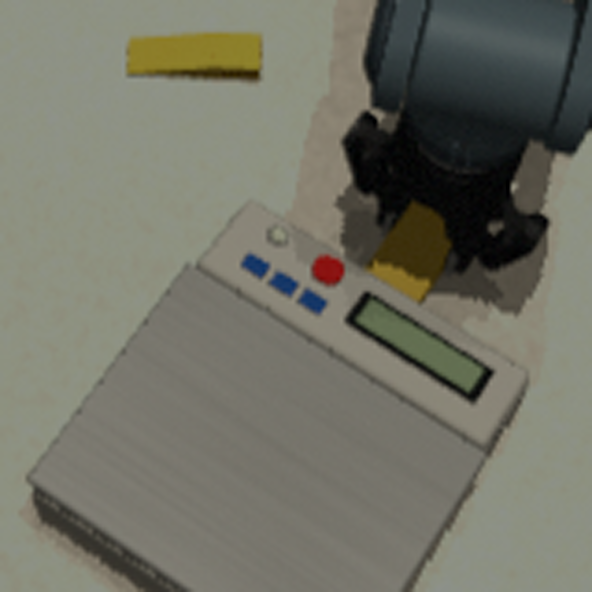

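The lamp has risen 2.4 mm and shifted about 1 mm (55.1 to 57.5 mm high). That and the travel since lift-off at about 529.5 both put the feet roughly 2.5 mm up. I push 6 mm more, aiming for about 4 mm.

```bash
python3 -m pendant '[{"rx":0,"ry":0,"rz":0,"dx":0.001,"dy":0,"dz":0,"jaw":0.03},{"rx":0,"ry":0,"rz":0,"dx":0.002,"dy":0,"dz":0,"jaw":0.03},{"rx":0,"ry":0,"rz":0,"dx":0.003,"dy":0,"dz":0,"jaw":0.03},{"rx":0,"ry":0,"rz":0,"dx":0.004,"dy":-0.0003,"dz":0,"jaw":0.03},{"rx":0,"ry":0,"rz":0,"dx":0.005,"dy":-0.0003,"dz":0,"jaw":0.03},{"rx":0,"ry":0,"rz":0,"dx":0.006,"dy":-0.0003,"dz":0,"jaw":0.03},{"rx":0,"ry":0,"rz":0,"dx":0.006,"dy":-0.0003,"dz":0,"jaw":0.03},{"rx":0,"ry":0,"rz":0,"dx":0.006,"dy":-0.0003,"dz":0,"jaw":0.03},{"rx":0,"ry":0,"rz":0,"dx":0.006,"dy":-0.0003,"dz":0,"jaw":0.03}]';python3 - <<'E'
from h import *
np.savez("w11.npz",*cam("wrist"))
E
python3 chk.py 11
python3 - <<'E'
from h import *
for k in(10,11):
    f=np.load(f"w{k}.npz");K,R,t=f['arr_0'],f['arr_1'],f['arr_2']
    im=cv2.imread(f"pics/wrist{k}.png");hsv=cv2.cvtColor(im,cv2.COLOR_BGR2HSV)
    m=cv2.inRange(hsv,(0,120,90),(8,255,255))|cv2.inRange(hsv,(174,120,90),(180,255,255))
    q=max(cv2.findContours(m,0,cv2.CHAIN_APPROX_NONE)[0],key=cv2.contourArea)[:,0].astype(np.float32)
    res=[]
    for z in np.arange(45,70,.1):
        ee=cv2.fitEllipse(ray((K,R,t),q,z)[:,:2].astype(np.float32)); res.append((abs(np.sqrt(ee[1][0]*ee[1][1])-20),z,ee[0]))
    r=min(res,key=lambda v:v[0]);print(k,"lamp z",round(r[1],1),np.round(r[2],1))
s=ctrl.observe();print(s['ee_rot'],s['wrist_force'],s['qvel'].round(4))
E
```

```text
time: 15.0
ee_pos: [548.1, 261.2, 3.5]
ee_rot: [-0.678, 0.735, 0.001, -0.003]
wrist_force: [-11.3, 0.1, 1.8]
grip_width: 0.455
15.0 [548.1 261.2   3.5] [-11.3   0.1   1.8]
wrist lamp [(array([475.47, 140.85]), np.int32(6685), array([610.7, 219.1,  52. ]))]
top shift px ((-0.2605101246227619, -0.6840049025625916), 0.69459058455479) [(array([243.93, 227.95]), np.int32(44))]
scene shift px ((-0.19666679816118915, 0.40586022335187266), 0.692207533094618) [(array([383.25, 312.33]), np.int32(55))]
10 lamp z 57.5 [610.3 221.8]
11 lamp z 58.9 [610.8 221.8]
[-0.67807197  0.73498714  0.00137572 -0.00322759] [-11.91867279   0.2187783    2.25557198] [-0.0002  0.0002 -0.0013  0.0004 -0.0012  0.0006]
```

View pics/wrist11.png

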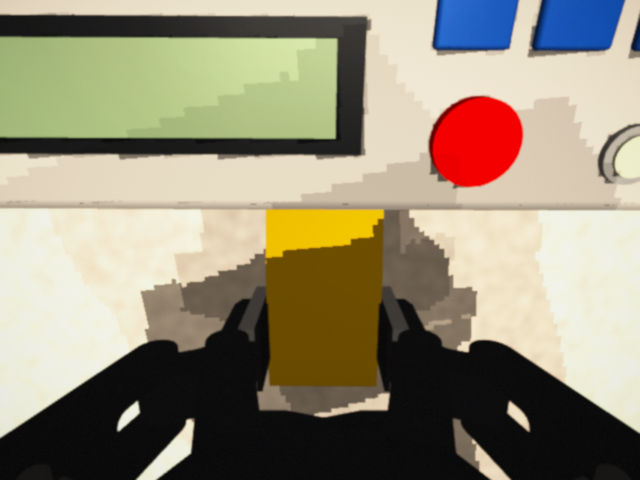

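View pics/top11.png

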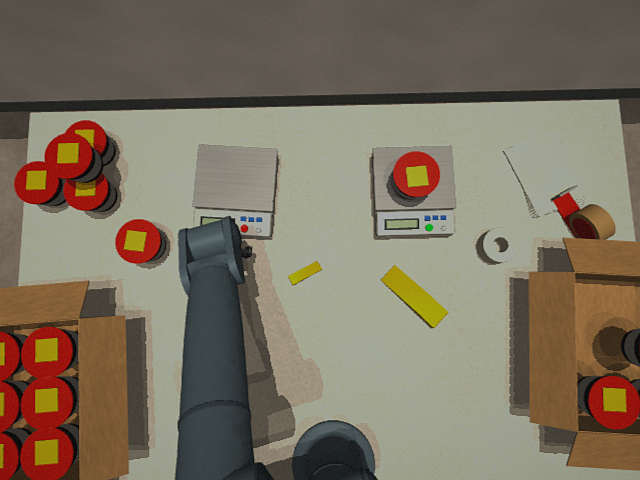

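The lamp is up 3.8 mm, which puts the feet about 3.7 mm up, and the scale moved about 1.5 mm. I hold for a moment to confirm it is at rest, then hand in.

```bash
python3 -m pendant '[{"rx":0,"ry":0,"rz":0,"dx":0,"dy":0,"dz":0,"jaw":0.03},{"rx":0,"ry":0,"rz":0,"dx":0,"dy":0,"dz":0,"jaw":0.03},{"rx":0,"ry":0,"rz":0,"dx":0,"dy":0,"dz":0,"jaw":0.03},{"rx":0,"ry":0,"rz":0,"dx":0,"dy":0,"dz":0,"jaw":0.03},{"rx":0,"ry":0,"rz":0,"dx":0,"dy":0,"dz":0,"jaw":0.03},{"rx":0,"ry":0,"rz":0,"dx":0,"dy":0,"dz":0,"jaw":0.03}]' && python3 -c "
from cell import ctrl
s=ctrl.observe();print(s['ee_pos'],s['wrist_force'],abs(s['qvel']).max())
if s['ee_pos'][0]>545 and abs(s['ee_pos'][0]-548.1)<1: print(ctrl.job_done())"
```

```text
time: 15.65
ee_pos: [548.1, 261.2, 3.5]
ee_rot: [-0.678, 0.735, 0.001, -0.003]
wrist_force: [-11.1, 0.8, 2.3]
grip_width: 0.45
[548.08990378 261.19209175   3.51559833] [-11.08676869   0.76270123   2.3104151 ] 0.0027255115504400277
the job is handed in; nothing more can be done
None
```

I slid the 130 x 40 mm wedge thin end first under the middle of the red-lamp scale and handed the job in at 15.7 s, still gripping and pushing it. No verdict is reported. By my own checks the front feet are about 3.7 mm off the bench.

- **Lift:** the lamp rose 3.8 mm in the wrist view, which gives about 3.6 mm at the feet. The wedge travel gives about 3.8 mm.
- **Scale position:** the leaning scale moved about 1.5 mm.
- **Hold:** at the end the push was steady at 11 N, the tool stood at 3.5 mm (its height when the wedge was set down flat) and the arm was at rest. The tip is about 3 mm off the scale's middle.
- **Other items:** by eye, the other scale, the tubs and the label roll look unmoved in the last top view.

**What disagreed:**
- The ramp met the edge about 4.5 mm later than my first camera measurement predicted.
- Just before that, pressing the fingers on the bench pushed the force to about 21 N along and 27 N up. I took the downward load off, after which the wedge slid at 10 to 13 N.
- The foot height is inferred. I did not see the air gap directly, and I did not separately check that the back feet are down.

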